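# Sort the stripped centrifuge parts

## Task

Sort the parts of the stripped centrifuge: before you move any metal part, stand the green-capped glass tube in the round well of the white stand, keeping it upright and not dropping it. Then set the two brass bushings in the red tray and the two steel shaft collars in the blue tray, one part to a bay, each resting squarely on the bay's floor the same way up as it is now. Leave the tin of rotor pins and the grease jar where they are.

Things in the scene. Friction and masses are not known exactly. Their poses are not given: they have to be found in the camera images.
- glass_tube: Squat closed specimen tube of clear glass with a green cap, standing upright and loose: a cylinder 36 mm in diameter (37 at the cap), 62 mm high with the cap (the top 14 mm). About 70 g. Origin: centre of its underside; z up along its axis.
- plain_bushing: Plain brass bushing: a tube 36 mm outside, 24 mm bore, 40 mm high, standing on end, loose, about 190 g. Origin: centre of its underside, on the axis; z up.
- flanged_bushing: Flanged brass bushing: a tube 34 mm outside, 22 mm bore, 36 mm high, standing on its flange, which is 48 mm in diameter and takes up the lowest 6 mm. Loose, about 200 g. Origin: centre of its underside, on the axis; z up.
- wide_collar: Large steel shaft collar: a ring 46 mm outside, 26 mm bore, 22 mm high, lying flat, loose, about 190 g; a short dark slot mark on its top face. Origin: centre of its underside, on the axis; z up.
- small_collar: Small steel shaft collar: a ring 36 mm outside, 18 mm bore, 18 mm high, lying flat, loose, about 110 g; a short dark slot mark on its top face. Origin: centre of its underside, on the axis; z up.
- red_tray: Red plastic sorting tray fixed to the bench, 106 (its x) x 155 (its y) mm, rim 10 mm high, floor 3 mm thick, outer walls 3 mm thick. A 5 mm divider along its x axis at y = 0, as high as the rim, parts it into two open bays, each 100 x 72 mm inside, with centres at y = +38.5 and -38.5 mm. Origin: centre of the underside, on the bench; z up. For the brass bushings.
- blue_tray: Blue plastic sorting tray fixed to the bench, 106 (its x) x 155 (its y) mm, rim 10 mm high, floor 3 mm thick, outer walls 3 mm thick. A 5 mm divider along its x axis at y = 0, as high as the rim, parts it into two open bays, each 100 x 72 mm inside, with centres at y = +38.5 and -38.5 mm. Origin: centre of the underside, on the bench; z up. For the steel shaft collars.
- tube_stand: White stand for the glass tube, fixed to the bench: a block 90 x 90 mm, 22 mm high, with one round cork-floored well in its middle, 61 mm in diameter and 14 mm deep (its floor is 8 mm above the bench). Origin: centre of the underside, on the bench; z up through the well's centre.
- pin_tin: Bystander, loose: open tin tray of short steel rotor pins, 70 (its x) x 105 (its y) x 18 mm high. Leave it alone. Origin: centre of its underside.
- grease_jar: Bystander, loose: round closed grease jar, 54 mm in diameter, 62 mm high, black lid, pale label. Leave it alone. Origin: centre of its underside.
Things that resemble listed ones, but are neither listed nor needed, are in the scene too. Leave any pink look-alike of the small_collar alone.

How it is judged:
By the outcome, as a careful person would: the job done as asked, in the order asked, and still so for the second after the job is handed in, with the robot touching nothing.
It also fails if it takes over 128 s, if anything falls off the work surface, if the arm or the gripper's body presses on something with over 40 N, if the wrist force passes 120 N, or if a joint passes its speed limit or range.

## Robot

A 6-joint arm with a two-finger parallel gripper is mounted at the origin on the work surface. World frame = base frame: x ahead of the robot, y to its left, z up, the work surface at z = 0. Lengths are in mm, angles in rad, forces in N, time in s.
With the tool pointing down it reaches from about 300 to 875 mm from the base axis. Payload 4.2 kg.
Tool frame: the origin (TCP) lies at the very end of the fingers, on their centre line; the grasp point (between the pads) lies 19 mm behind it; z points along the fingers, x is the direction in which the jaws open and shut, and the axes are right-handed (so a half turn about z gives the same grasp; the last joint's range is limited). The gripper opens to 85 mm and grips with 20 to 120 N. Pads are 22 mm wide; open, the fingers measure 114 mm over their backs; the gripper's body (76 mm by 85 mm) begins 54 mm behind the grasp point. The pads swing forward as they close: fully open they stand 13 mm farther back than shut.
Start: joints at [-1.289, 0.32, 1.565, -0, 1.257, -0.02], TCP at [170.915, -549.026, 231.338] pointing down, gripper open.
Joint ranges: [-3.11, 3.11], [-0.84, 2.01], [0.21, 2.61], [-1.34, 4.49], [0.05, 2.63], [-2.56, 2.56]. Speed limits (rad/s): [2.57, 2.57, 3.14, 3.14, 3.14, 3.14].

## Interface

Orientations are given as a unit quaternion [x, y, z, w].
In Python, from rig import r gives the robot as it stands.
- The arm moves only by the tool play_rows, never from a script. Its argument "motion" is a list of rows, each an object with "delta_rot": the turn, a rotation vector about the tool's x, y, z in units of 5 degrees (1.0 is 5 degrees), a list of three; "xyz": the shift along the tool's x, y, z in units of 25 mm (1.0 is 25 mm), a list of three; "hand": the closure, from 0 (fully open) to 1 (shut). A call has 1 to 10 rows; each row is the pose to reach, as a shift and turn from the pose commanded when the call began, along the tool's axes at that moment; what a row does not reach only later rows make up. A row lasts 1/10 s, in which the tool goes at most 50 mm and 8.59 degrees, less where a joint would pass 70% of its speed; a pose out of reach is approached as far as the arm can. A call with a gripper value outside its range is refused whole. The fingers move at their own pace and stop on an object; the grip force is fixed at half the most. Time passes only in rows, so rows that repeat a pose let the fingers close. It gives the time, the measured TCP pose, the force and the opening at its end, in the units of the state.
- r.observe(): the state, without advancing time (a new reading comes with each control period).
- r.get_image(name): name is "scene" or "top" or "wrist"; returns the picture (480x640x3 uint8, red, green, blue); there is no depth.
- r.get_calibration(name): a dict with "fx", "fy", "cx", "cy" (pixels), "D" ([k1, k2, p1, p2, k3] as OpenCV has them; the pictures are not rectified), "R" (3x3) and "t" (3): a world point X has camera coordinates R X + t. Camera axes: x right, y down, z forward; pixel columns grow to the right and rows downward; lengths in mm; the calibration is good to about 2 mm. A picture is of the moment at which its call begins: read the wrist's pose just before it. get_calibration takes no time and is no camera call; for the wrist camera it gives the pose at the moment of the call.
- r.job_done(): hands the job in, once; it reports no verdict.
The state is a dict: "t": time; "q": joint angles; "dq": joint speeds; "joint_efforts": joint torques, N m; "position": TCP position; "tcp_rot": TCP orientation; "wrist_force": force on the tool from outside, world axes, zero at the start; "torque": the same for the moment, N m; "gripper_width": finger opening in mm.
Only numpy, scipy, OpenCV 4.12 (cv2) and the standard library are available. Lean on these libraries where they do the work, as an engineer would, in place of code of your own. Each camera call takes 0.05 s, during which the arm holds its last target. There are 200 camera calls.

## Working session

There is one attempt and no reset: what is moved stays moved. The work goes in short steps, Python scripts to look and compute and a tool call to move; the robot and the scene stay as the last step left them, time stands still between calls to the robot, and variables do not carry over. Pictures are saved under pics/ and viewed, about 12 in all and at most 16, crops included, and the job is handed in when it is done.

Besides the shell and the picture viewer there is one more tool, called by a JSON object that holds its "fn" and its "kwargs". play_rows: Moves the arm, as the interface text tells. Its arguments: {"type":"object","properties":{"motion":{"type":"array","items":{"type":"object","properties":{"delta_rot":{"type":"array","items":{"type":"number"}},"xyz":{"type":"array","items":{"type":"number"}},"hand":{"type":"number"}}}}},"required":["motion"]}

```bash
ls; mkdir -p pics; python3 - <<'E'
from rig import r
import cv2
s=r.observe(); print({k:(v if not hasattr(v,'tolist') else v.tolist()) for k,v in s.items()})
for n in("top","scene"):
    cv2.imwrite(f"pics/{n}0.png",cv2.cvtColor(r.get_image(n),cv2.COLOR_RGB2BGR)); print(n,r.get_calibration(n))
print(r.get_calibration("wrist"))
E
```

```text
pics
{'t': 0.0, 'q': [-1.2890014076955683, 0.32031568084355017, 1.5656948468481868, -7.128007618137158e-06, 1.257376151465192, -0.02000198642813166], 'dq': [0.0005052501671297389, -0.001473728294789441, 0.0006906254025954289, -0.00024564018289830976, -0.0007133497144465109, -0.0012593235877025443], 'joint_efforts': [-0.001115334998758044, -41.55267119407654, -23.41579020023346, -4.734293383990007e-05, 0.008215700509026647, -2.1393842644101824e-05], 'position': [170.77603372631404, -548.5554466345905, 230.4624491575988], 'tcp_rot': [0.8053686852581351, -0.5927735454306112, -0.000713709571888294, -0.0005433800263693455], 'wrist_force': [0.4285066557481094, -0.34454560936382245, 0.04510600975658851], 'torque': [-0.011583626064065952, -0.04305540498146405, 0.001772385740158925], 'gripper_width': 85.5362757507937}
top {'fx': 496.39980562679824, 'fy': 496.39980562679824, 'cx': 324.78870331368404, 'cy': 238.81092898912297, 'D': array([0.02628088, 0.        , 0.        , 0.        , 0.        ]), 'R': array([[ 0.00340031, -0.99992302, -0.01193315],
       [-0.99727895, -0.00251205, -0.073677
[... 242 characters left out ...]
01285,  0.        ,  0.        ,  0.        ,  0.        ]), 'R': array([[ 0.5998708 ,  0.79987938,  0.01865502],
       [ 0.59875599, -0.43332843, -0.67358573],
       [-0.53070358,  0.41523421, -0.73887364]]), 't': array([-303.98436113, -272.74452251, 1395.68052938])}
{'fx': 418.84478770243237, 'fy': 418.84478770243237, 'cx': 319.38729309850083, 'cy': 241.14337509849975, 'D': array([-0.07037742,  0.        ,  0.        ,  0.        ,  0.        ]), 'R': array([[ 2.96776807e-01, -9.54946619e-01, -6.94076580e-04],
       [-9.21449060e-01, -2.86557155e-01,  2.62329234e-01],
       [-2.50709308e-01, -7.72136761e-02, -9.64978182e-01]]), 't': array([-573.70666846,  -33.26776501,  379.40078876])}
```

View pics/top0.png

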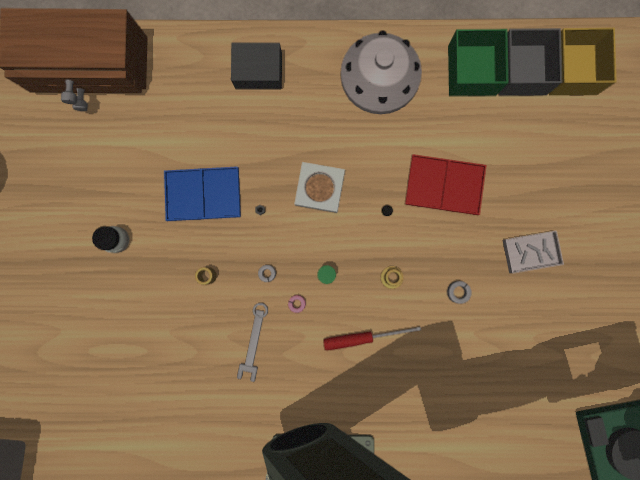

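View pics/scene0.png

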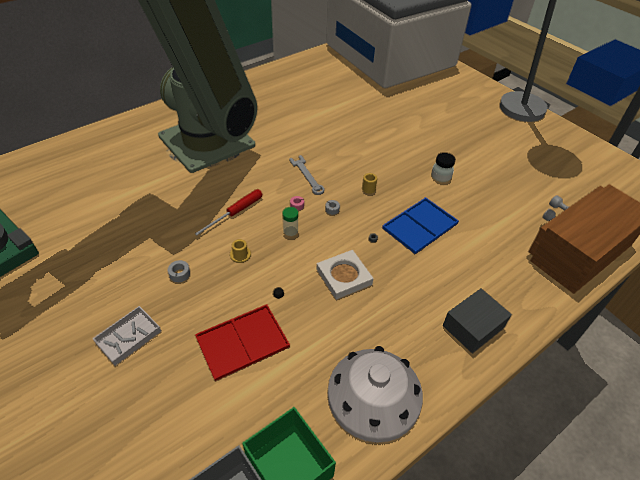

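The top view shows the green tube at (327,274), plain bushing (206,276), flanged bushing (392,277), steel rings at (267,273) and (459,292), and the pink look-alike at (297,303). The stand is at (320,187), red tray (446,185), blue tray (203,194), tin (533,251) and jar (109,239). The scene view agrees.

Look-alikes:
- Green: tube cap (327,274) or green bin (480,60).
- Small collar: (267,273), pink ring (297,303) or dark nut (260,210).
- Wide collar: (459,292) or the wrench ring (260,309).

I choose the tube cap, the steel ring at (267,273) and the steel ring at (459,292).

```bash
cat > h.py <<'E'
import numpy as np, cv2
from rig import r
def cast(c,uv,z):
    K=np.array([[c['fx'],0,c['cx']],[0,c['fy'],c['cy']],[0,0,1]])
    n=cv2.undistortPoints(np.array(uv,float).reshape(-1,1,2),K,np.array(c['D'],float)).reshape(-1,2)
    R=np.array(c['R']);t=np.array(c['t']); o=-R.T@t
    d=np.c_[n,np.ones(len(n))]@R
    return o+d*((z-o[2])/d[:,2])[:,None]
def proj(c,X):
    K=np.array([[c['fx'],0,c['cx']],[0,c['fy'],c['cy']],[0,0,1]])
    return cv2.projectPoints(np.array(X,float).reshape(-1,3),cv2.Rodrigues(np.array(c['R']))[0],np.array(c['t']),K,np.array(c['D'],float))[0].reshape(-1,2)
def tool():
    from scipy.spatial.transform import Rotation as Ro
    s=r.observe(); return np.array(s['position']),Ro.from_quat(s['tcp_rot']).as_matrix(),s
def mask(img,kind):
    h=cv2.cvtColor(img,cv2.COLOR_RGB2HSV); H,S,V=[h[...,i].astype(int) for i in range(3)]
    m={'green':(H>45)&(H<85)&(S>100),'red':((H<6)|(H>174))&(S>150),'blue':(H>105)&(H<125)&(S>140),
       'brass':(H>18)&(H<32)&(S>110),'steel':(S<60)&(V>70),'white':(S<40)&(V>150)}[kind]
    return m.astype(np.uint8)*255
def biggest(m,roi=None):
    if roi is not None:
        u0,v0,u1,v1=roi; k=np.zeros_like(m);k[v0:v1,u0:u1]=m[v0:v1,u0:u1];m=k
    cs=cv2.findContours(m,cv2.RETR_EXTERNAL,cv2.CHAIN_APPROX_NONE)[0]
    return max(cs,key=cv2.contourArea)
E
python3 - <<'E'
from h import *
img=cv2.cvtColor(cv2.imread('pics/top0.png'),cv2.COLOR_BGR2RGB); c=r.get_calibration('top')
for n,k,roi,z in [('tube','green',(300,250,350,300),62),('plain','brass',(185,255,230,295),40),('flanged','brass',(370,255,415,300),6),('small','steel',(250,255,283,290),18),('wide','steel',(440,272,480,312),22),('stand','white',(285,150,355,220),22),('red','red',(395,145,495,225),10),('blue','blue',(150,155,250,230),10)]:
    ct=biggest(mask(img,k),roi); 
    if k in('red','blue','white'):
        P=cast(c,ct[:,0],z)[:,:2].astype(np.float32); q=cv2.minAreaRect(P); print(n,np.round(q[0],1),np.round(q[1],1),round(q[2],1))
    else:
        q=cv2.minEnclosingCircle(cast(c,ct[:,0],z)[:,:2].astype(np.float32)); print(n,cv2.contourArea(ct),np.round(q[0],1),'dia',round(2*q[1],1))
for p in [(297,303),(260,210),(387,210),(109,239),(533,251)]: print(p,cast(c,[p],15).round())
o=cv2.resize(img[230:330,180:500],None,fx=2.5,fy=2.5,interpolation=cv2.INTER_CUBIC)
cv2.imwrite('pics/crop1.png',cv2.cvtColor(o,cv2.COLOR_RGB2BGR))
E
```

```text
tube 213.0 [425.   -5.7] dia 34.5
plain 244.0 [421.6 237.3] dia 41.1
flanged 365.5 [ 419.3 -140.1] dia 46.7
small 214.5 [427.5 117.2] dia 35.7
wide 372.0 [ 390.3 -273.8] dia 47.3
stand [606.4   9.9] [88.9 88.2] 80.1
red [ 612.7 -252. ] [154.7 106.8] 81.4
blue [592.4 255.2] [104.8 154.9] 3.4
(297, 303) [[366.  54.  15.]]
(260, 210) [[557. 133.  15.]]
(387, 210) [[ 558. -130.   15.]]
(109, 239) [[496. 443.  15.]]
(533, 251) [[ 474. -427.   15.]]
```

View pics/crop1.png

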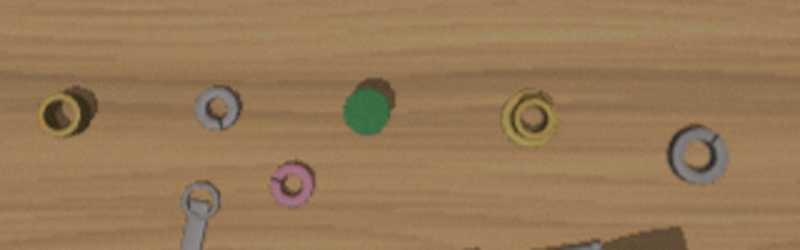

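The crop confirms the choice: green cap, two steel rings, two brass bushings, and the pink ring to be left alone. Next I move over the tube with the jaws along world x.

{"fn": "play_rows", "kwargs": {"motion": [{"xyz": [-17.7,-16.2,0],"delta_rot": [0,0,-14.54],"hand": 0},{"xyz": [-17.7,-16.2,0],"delta_rot": [0,0,-14.54],"hand": 0},{"xyz": [-17.7,-16.2,0],"delta_rot": [0,0,-14.54],"hand": 0},{"xyz": [-17.7,-16.2,0],"delta_rot": [0,0,-14.54],"hand": 0},{"xyz": [-17.7,-16.2,0],"delta_rot": [0,0,-14.54],"hand": 0},{"xyz": [-17.7,-16.2,0],"delta_rot": [0,0,-14.54],"hand": 0},{"xyz": [-17.7,-16.2,0],"delta_rot": [0,0,-14.54],"hand": 0},{"xyz": [-17.7,-16.2,0],"delta_rot": [0,0,-14.54],"hand": 0},{"xyz": [-17.7,-16.2,0],"delta_rot": [0,0,-14.54],"hand": 0},{"xyz": [-17.7,-16.2,0],"delta_rot": [0,0,-14.54],"hand": 0}]}}

```text
t: 1.1
position: [383.8, -94.5, 231.3]
tcp_rot: [1.0, 0.0, 0.0, 0.0]
wrist_force: [1.3, -0.8, -0.1]
gripper_width: 85.7
```

{"fn": "play_rows", "kwargs": {"motion": [{"xyz": [1.65,-3.5,1.2],"delta_rot": [0,0,0],"hand": 0},{"xyz": [1.65,-3.5,1.2],"delta_rot": [0,0,0],"hand": 0},{"xyz": [1.65,-3.5,1.2],"delta_rot": [0,0,0],"hand": 0},{"xyz": [1.65,-3.5,1.2],"delta_rot": [0,0,0],"hand": 0}]}}

```text
t: 1.5
position: [424.5, -8.2, 200.6]
tcp_rot: [1.0, 0.002, -0.001, 0.0]
wrist_force: [-0.9, -0.4, 0.6]
gripper_width: 85.4
```

```bash
cat >> h.py <<'E'
def look(name,save=None):
    c=r.get_calibration(name); im=r.get_image(name)
    if save: cv2.imwrite(f'pics/{save}.png',cv2.cvtColor(im,cv2.COLOR_RGB2BGR))
    return c,im
E
python3 - <<'E'
from h import *
p,R,s=tool(); print(p.round(1),R.round(3).tolist())
c,im=look('wrist','w1'); print('cam',(-c['R'].T@c['t']).round(1), 'axis',c['R'][2].round(2))
ct=biggest(mask(im,'green')); q=cv2.minEnclosingCircle(cast(c,ct[:,0],62)[:,:2].astype(np.float32)); print(q, cv2.boundingRect(ct))
print(proj(c,[425,-5.7,62]))
E
```

```text
[424.5  -8.2 200.6] [[1.0, 0.003, -0.002], [0.003, -1.0, -0.0], [-0.002, 0.0, -1.0]]
cam [425.5  59.  344.5] axis [-0.   -0.26 -0.96]
((426.193359375, -5.445422649383545), 18.929594039916992) (296, 197, 51, 53)
[[319.68491052 224.07550564]]
```

View pics/w1.png

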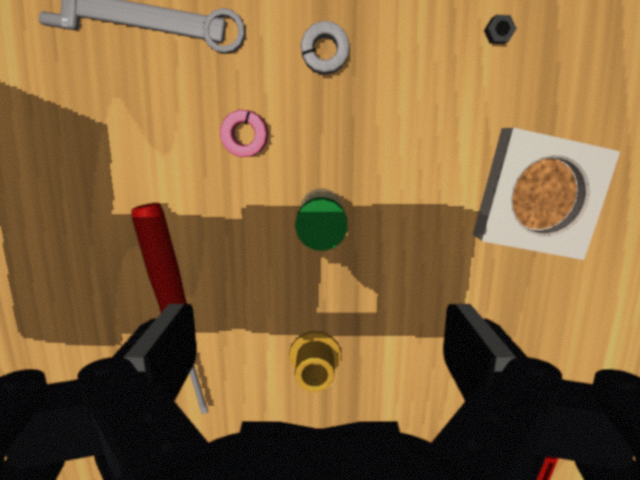

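The wrist view has the tube cap at (321,224), and the ray puts it at (426,-5.5) with a 38 mm diameter, which matches the top view. Nothing stands near the fingers, so I descend and grip.

{"fn": "play_rows", "kwargs": {"motion": [{"xyz": [0.07,-0.11,1.8],"delta_rot": [0,0,0],"hand": 0},{"xyz": [0.07,-0.11,3.4],"delta_rot": [0,0,0],"hand": 0},{"xyz": [0.07,-0.11,4.8],"delta_rot": [0,0,0],"hand": 0},{"xyz": [0.07,-0.11,6.0],"delta_rot": [0,0,0],"hand": 0},{"xyz": [0.07,-0.11,6.8],"delta_rot": [0,0,0],"hand": 0},{"xyz": [0.07,-0.11,7.25],"delta_rot": [0,0,0],"hand": 0},{"xyz": [0.07,-0.11,7.25],"delta_rot": [0,0,0],"hand": 0.25},{"xyz": [0.07,-0.11,7.25],"delta_rot": [0,0,0],"hand": 0.4},{"xyz": [0.07,-0.11,7.25],"delta_rot": [0,0,0],"hand": 0.5},{"xyz": [0.07,-0.11,7.25],"delta_rot": [0,0,0],"hand": 0.6}]}}

```text
t: 2.55
position: [427.1, -6.7, 21.1]
tcp_rot: [1.0, -0.0, 0.001, 0.0]
wrist_force: [-0.7, -1.5, 4.9]
gripper_width: 35.5
```

{"fn": "play_rows", "kwargs": {"motion": [{"xyz": [0,0,0],"delta_rot": [0,0,0],"hand": 0.7},{"xyz": [0,0,0],"delta_rot": [0,0,0],"hand": 1},{"xyz": [0,0,0],"delta_rot": [0,0,0],"hand": 1},{"xyz": [0,0,0],"delta_rot": [0,0,0],"hand": 1},{"xyz": [0,0,0],"delta_rot": [0,0,0],"hand": 1},{"xyz": [0,0,0],"delta_rot": [0,0,0],"hand": 1}]}}

```text
t: 3.15
position: [427.1, -6.6, 21.1]
tcp_rot: [1.0, 0.0, 0.001, 0.0]
wrist_force: [-2.0, -2.1, 6.8]
gripper_width: 35.5
```

{"fn": "play_rows", "kwargs": {"motion": [{"xyz": [0,0,-0.3],"delta_rot": [0,0,0],"hand": 1},{"xyz": [0,0,-1.0],"delta_rot": [0,0,0],"hand": 1},{"xyz": [0,0,-2.0],"delta_rot": [0,0,0],"hand": 1},{"xyz": [0,0,-3.0],"delta_rot": [0,0,0],"hand": 1},{"xyz": [0.7,0,-3.8],"delta_rot": [0,0,0],"hand": 1},{"xyz": [1.7,0,-4.0],"delta_rot": [0,0,0],"hand": 1},{"xyz": [2.8,0,-4.0],"delta_rot": [0,0,0],"hand": 1},{"xyz": [3.6,0,-4.0],"delta_rot": [0,0,0],"hand": 1},{"xyz": [4.0,0,-4.0],"delta_rot": [0,0,0],"hand": 1},{"xyz": [4.0,0,-4.0],"delta_rot": [0,0,0],"hand": 1}]}}

```text
t: 4.15
position: [527.4, -6.2, 120.2]
tcp_rot: [1.0, -0.0, 0.0, 0.0]
wrist_force: [-0.7, -0.4, -0.7]
gripper_width: 35.5
```

```bash
python3 - <<'E'
from h import *
p,R,s=tool(); print(p.round(1),s['gripper_width'],np.round(s['wrist_force'],1))
c,im=look('wrist','w2')
ct=biggest(mask(im,'white')); q=cv2.minAreaRect(cast(c,ct[:,0],22)[:,:2].astype(np.float32)); print('stand',q,cv2.boundingRect(ct))
h=cv2.cvtColor(im,cv2.COLOR_RGB2HSV)
g=biggest(mask(im,'green')); print('cap px',cv2.boundingRect(g), proj(c,[p[0],p[1],p[2]-21+62]))
E
```

```text
[527.4  -6.2 120.2] 35.482059353220926 [-0.7 -0.4 -0.7]
stand ((607.1080322265625, 8.879432678222656), (89.46661376953125, 90.29685974121094), 79.93587493896484) (376, 129, 169, 171)
cap px (253, 298, 133, 133) [[316.88538017 375.51459139]]
```

View pics/w2.png

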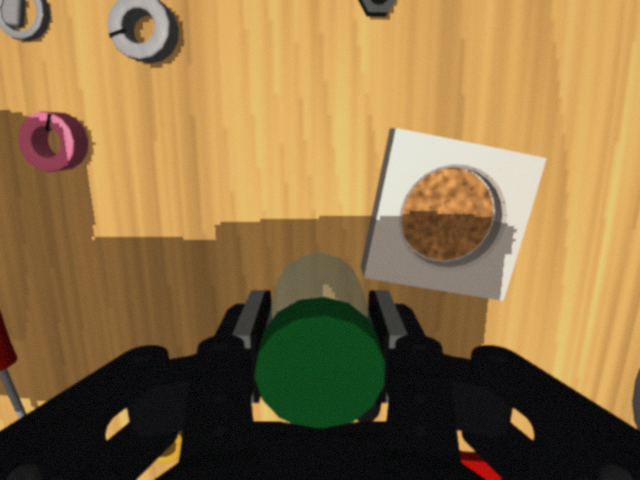

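The tube hangs upright in the jaws, with the cap at (320,364). The stand's well is at (450,215), and its top rectangle measures 89x90 mm centred at (607,9), which agrees with the top view. I carry the tube over and lower it.

{"fn": "play_rows", "kwargs": {"motion": [{"xyz": [1.0,-0.2,0],"delta_rot": [0,0,0],"hand": 1},{"xyz": [2.2,-0.4,0],"delta_rot": [0,0,0],"hand": 1},{"xyz": [3.0,-0.6,0],"delta_rot": [0,0,0],"hand": 1},{"xyz": [3.19,-0.6,0],"delta_rot": [0,0,0],"hand": 1},{"xyz": [3.19,-0.6,0.6],"delta_rot": [0,0,0],"hand": 1},{"xyz": [3.19,-0.6,1.6],"delta_rot": [0,0,0],"hand": 1},{"xyz": [3.19,-0.6,2.6],"delta_rot": [0,0,0],"hand": 1},{"xyz": [3.19,-0.6,3.2],"delta_rot": [0,0,0],"hand": 1},{"xyz": [3.19,-0.6,3.4],"delta_rot": [0,0,0],"hand": 1},{"xyz": [3.19,-0.6,3.4],"delta_rot": [0,0,0],"hand": 1}]}}

```text
t: 5.2
position: [604.8, 8.5, 34.7]
tcp_rot: [1.0, -0.0, -0.001, 0.0]
wrist_force: [0.1, -0.1, -0.3]
gripper_width: 35.7
```

{"fn": "play_rows", "kwargs": {"motion": [{"xyz": [0,0,0.07],"delta_rot": [0,0,0],"hand": 1},{"xyz": [0,0,0.13],"delta_rot": [0,0,0],"hand": 1},{"xyz": [0,0,0.19],"delta_rot": [0,0,0],"hand": 1},{"xyz": [0,0,0.19],"delta_rot": [0,0,0],"hand": 1}]}}

```text
t: 5.6
position: [606.4, 8.7, 30.5]
tcp_rot: [1.0, -0.0, 0.0, 0.0]
wrist_force: [0.1, -0.3, -0.4]
gripper_width: 35.4
```

{"fn": "play_rows", "kwargs": {"motion": [{"xyz": [0,0,0.03],"delta_rot": [0,0,0],"hand": 1},{"xyz": [0,0,0.05],"delta_rot": [0,0,0],"hand": 1},{"xyz": [0,0,0.05],"delta_rot": [0,0,0],"hand": 1}]}}

```text
t: 5.9
position: [606.5, 8.7, 29.2]
tcp_rot: [1.0, -0.0, 0.0, 0.0]
wrist_force: [-0.1, -0.1, 0.1]
gripper_width: 35.5
```

{"fn": "play_rows", "kwargs": {"motion": [{"xyz": [0,0,0.02],"delta_rot": [0,0,0],"hand": 1},{"xyz": [0,0,0.03],"delta_rot": [0,0,0],"hand": 1},{"xyz": [0,0,0.03],"delta_rot": [0,0,0],"hand": 1}]}}

```text
t: 6.2
position: [606.5, 8.7, 29.2]
tcp_rot: [1.0, -0.0, 0.0, 0.0]
wrist_force: [-1.5, 0.1, 5.5]
gripper_width: 35.3
```

Contact at 5.5 N. Release slowly and rise.

{"fn": "play_rows", "kwargs": {"motion": [{"xyz": [0,0,0],"delta_rot": [0,0,0],"hand": 0.55},{"xyz": [0,0,0],"delta_rot": [0,0,0],"hand": 0.5},{"xyz": [0,0,0],"delta_rot": [0,0,0],"hand": 0.4},{"xyz": [0,0,0],"delta_rot": [0,0,0],"hand": 0.2},{"xyz": [0,0,0],"delta_rot": [0,0,0],"hand": 0.2},{"xyz": [0,0,-0.5],"delta_rot": [0,0,0],"hand": 0.2},{"xyz": [0,0,-1.5],"delta_rot": [0,0,0],"hand": 0.2},{"xyz": [0,0,-3.2],"delta_rot": [0,0,0],"hand": 0.2},{"xyz": [0,0,-5],"delta_rot": [0,0,0],"hand": 0.2},{"xyz": [0,0,-6],"delta_rot": [0,0,0],"hand": 0.2}]}}

```text
t: 7.2
position: [607.9, 8.7, 183.4]
tcp_rot: [1.0, -0.0, 0.003, 0.0]
wrist_force: [0.7, -0.6, 0.0]
gripper_width: 68.2
```

```bash
python3 - <<'E'
from h import *
p,R,s=tool(); print(p.round(1),s['gripper_width'])
c,im=look('wrist','w3')
g=biggest(mask(im,'green')); print('cap',cv2.minEnclosingCircle(cast(c,g[:,0],70)[:,:2].astype(np.float32)))
c,im=look('top','t3'); cv2.imwrite('pics/t3.png',cv2.cvtColor(im,cv2.COLOR_RGB2BGR))
E
```

```text
[607.9   8.7 183.4] 68.21290333611161
cap ((606.0830688476562, 10.28965950012207), 19.001493453979492)
```

View pics/w3.png

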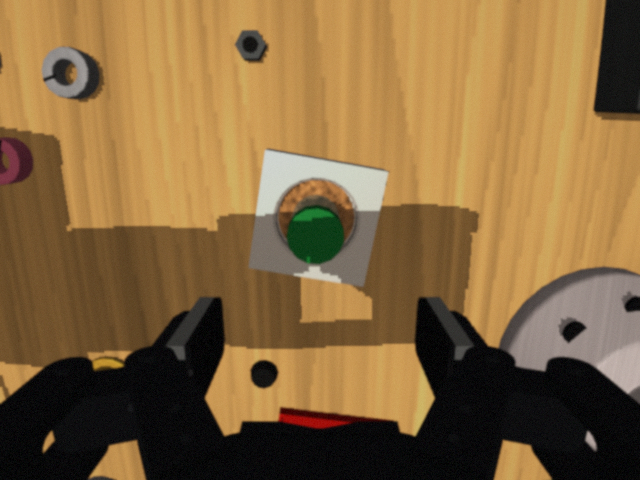

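The tube stands upright in the well: cap at (315,235), and its ray gives (606,10) against the well's (607,9). Now the flanged bushing.

{"fn": "play_rows", "kwargs": {"motion": [{"xyz": [-7.55,5.95,-0.3],"delta_rot": [0,0,0],"hand": 0.2},{"xyz": [-7.55,5.95,-0.3],"delta_rot": [0,0,0],"hand": 0.2},{"xyz": [-7.55,5.95,-0.3],"delta_rot": [0,0,0],"hand": 0.2},{"xyz": [-7.55,5.95,-0.3],"delta_rot": [0,0,0],"hand": 0.2},{"xyz": [-7.55,5.95,-0.3],"delta_rot": [0,0,0],"hand": 0.2},{"xyz": [-7.55,5.95,-0.3],"delta_rot": [0,0,0],"hand": 0.2},{"xyz": [-7.55,5.95,-0.3],"delta_rot": [0,0,0],"hand": 0.2}]}}

```text
t: 8.0
position: [417.0, -140.3, 185.7]
tcp_rot: [1.0, -0.001, 0.0, -0.0]
wrist_force: [0.1, 0.3, 0.8]
gripper_width: 68.2
```

```bash
cat >> h.py <<'E'
def part(c,im,kind,xy,z,half=45):
    # top-face ring centre: mask near the expected pixel, circle fitted in the plane z
    u,v=proj(c,[xy[0],xy[1],z])[0]; u,v=int(u),int(v)
    ct=biggest(mask(im,kind),(max(u-half,0),max(v-half,0),u+half,v+half))
    P=cast(c,ct[:,0],z)[:,:2].astype(np.float32); q=cv2.minEnclosingCircle(P)
    return np.round(q[0],1),round(2*q[1],1),cv2.boundingRect(ct),np.round([P.min(0),P.max(0)],1).tolist()
E
python3 - <<'E'
from h import *
p,R,s=tool(); print(p.round(1))
c,im=look('wrist','w4')
print('flange z6',part(c,im,'brass',(419,-140),6)); print('wide',)
# dark bore hole at top z36
u,v=proj(c,[419,-140,36])[0]; print(u,v)
E
```

```text
[ 417.  -140.3  185.7]
flange z6 (array([ 421. , -141.6]), 49.1, (294, 187, 60, 61), [[397.5, -166.0], [444.1000061035156, -117.69999694824219]])
wide
321.37926182029753 223.68556048706705
```

View pics/w4.png

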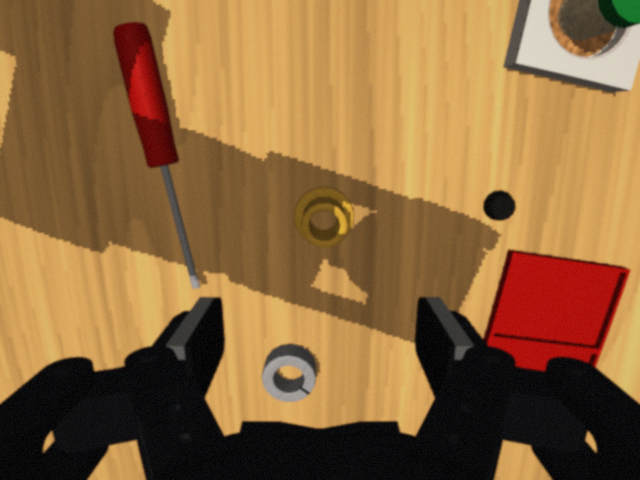

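The flanged bushing is at (324,217), and its flange ray gives (421,-141.5) with a 49 mm diameter, matching the 48 mm given. The wide collar is at (290,373). I grip the tube part above the flange.

{"fn": "play_rows", "kwargs": {"motion": [{"xyz": [0.12,0.05,1.8],"delta_rot": [0,0,0],"hand": 0.2},{"xyz": [0.12,0.05,3.6],"delta_rot": [0,0,0],"hand": 0.2},{"xyz": [0.12,0.05,5.0],"delta_rot": [0,0,0],"hand": 0.2},{"xyz": [0.12,0.05,6.1],"delta_rot": [0,0,0],"hand": 0.2},{"xyz": [0.12,0.05,6.7],"delta_rot": [0,0,0],"hand": 0.2},{"xyz": [0.12,0.05,6.9],"delta_rot": [0,0,0],"hand": 0.2},{"xyz": [0.12,0.05,6.9],"delta_rot": [0,0,0],"hand": 0.2}]}}

```text
t: 8.75
position: [421.1, -140.7, 12.6]
tcp_rot: [1.0, 0.001, -0.001, -0.0]
wrist_force: [1.0, -0.5, 0.1]
gripper_width: 68.3
```

{"fn": "play_rows", "kwargs": {"motion": [{"xyz": [0,0,0],"delta_rot": [0,0,0],"hand": 0.4},{"xyz": [0,0,0],"delta_rot": [0,0,0],"hand": 0.5},{"xyz": [0,0,0],"delta_rot": [0,0,0],"hand": 0.6},{"xyz": [0,0,0],"delta_rot": [0,0,0],"hand": 1},{"xyz": [0,0,0],"delta_rot": [0,0,0],"hand": 1},{"xyz": [0,0,0],"delta_rot": [0,0,0],"hand": 1},{"xyz": [0,0,0],"delta_rot": [0,0,0],"hand": 1}]}}

```text
t: 9.45
position: [421.0, -141.4, 14.4]
tcp_rot: [1.0, -0.0, 0.001, 0.0]
wrist_force: [-1.7, 0.7, 5.7]
gripper_width: 31.7
```

{"fn": "play_rows", "kwargs": {"motion": [{"xyz": [0,0,-0.4],"delta_rot": [0,0,0],"hand": 1},{"xyz": [0,0,-1.2],"delta_rot": [0,0,0],"hand": 1},{"xyz": [0,0,-2.2],"delta_rot": [0,0,0],"hand": 1},{"xyz": [0,0,-3.0],"delta_rot": [0,0,0],"hand": 1},{"xyz": [0,0,-3.2],"delta_rot": [0,0,0],"hand": 1},{"xyz": [0,0,-3.2],"delta_rot": [0,0,0],"hand": 1}]}}

```text
t: 10.05
position: [420.9, -141.4, 94.1]
tcp_rot: [1.0, -0.0, 0.001, 0.0]
wrist_force: [0.1, 0.4, -2.8]
gripper_width: 31.8
```

```bash
python3 - <<'E'
from h import *
p,R,s=tool(); print(p.round(1),s['gripper_width'],np.round(s['wrist_force'],1))
c,im=look('wrist','w5')
ct=biggest(mask(im,'red')); q=cv2.minAreaRect(cast(c,ct[:,0],10)[:,:2].astype(np.float32)); print('red',q)
cv2.imwrite('pics/w5c.png',cv2.cvtColor(cv2.resize(im[200:480,160:480],None,fx=2,fy=2),cv2.COLOR_RGB2BGR))
E
```

```text
[ 420.9 -141.4   94.1] 31.818702156111815 [ 0.1  0.4 -2.8]
red ((596.2026977539062, -223.89581298828125), (68.13693237304688, 122.44459533691406), 14.009653091430664)
```

View pics/w5c.png

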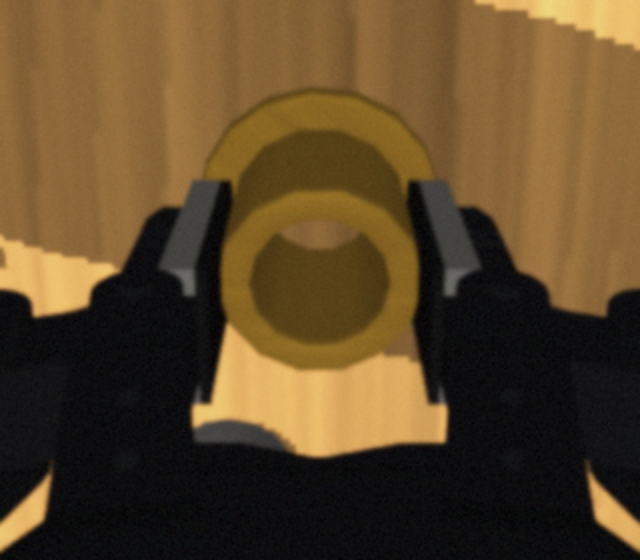

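The bushing is held straight, with its ring centred between the pads. I carry it to the red tray's -y bay at (607,-290).

{"fn": "play_rows", "kwargs": {"motion": [{"xyz": [1.0,0.8,0],"delta_rot": [0,0,0],"hand": 1},{"xyz": [2.4,1.9,0],"delta_rot": [0,0,0],"hand": 1},{"xyz": [3.8,3.0,0],"delta_rot": [0,0,0],"hand": 1},{"xyz": [5.2,4.1,0],"delta_rot": [0,0,0],"hand": 1},{"xyz": [6.5,5.2,0],"delta_rot": [0,0,0],"hand": 1},{"xyz": [7.44,5.95,0],"delta_rot": [0,0,0],"hand": 1},{"xyz": [7.44,5.95,0.8],"delta_rot": [0,0,0],"hand": 1},{"xyz": [7.44,5.95,1.8],"delta_rot": [0,0,0],"hand": 1},{"xyz": [7.44,5.95,2.5],"delta_rot": [0,0,0],"hand": 1},{"xyz": [7.44,5.95,2.8],"delta_rot": [0,0,0],"hand": 1}]}}

```text
t: 11.1
position: [604.3, -289.0, 19.1]
tcp_rot: [1.0, -0.0, -0.003, -0.002]
wrist_force: [0.7, 0.6, -1.2]
gripper_width: 31.6
```

{"fn": "play_rows", "kwargs": {"motion": [{"xyz": [0,0,0.06],"delta_rot": [0,0,0],"hand": 1},{"xyz": [0,0,0.12],"delta_rot": [0,0,0],"hand": 1},{"xyz": [0,0,0.18],"delta_rot": [0,0,0],"hand": 1},{"xyz": [0,0,0.22],"delta_rot": [0,0,0],"hand": 1},{"xyz": [0,0,0.22],"delta_rot": [0,0,0],"hand": 1}]}}

```text
t: 11.6
position: [606.8, -290.2, 18.4]
tcp_rot: [1.0, -0.0, 0.0, 0.0]
wrist_force: [-0.8, 0.0, -1.7]
gripper_width: 31.6
```

{"fn": "play_rows", "kwargs": {"motion": [{"xyz": [0,0,0.03],"delta_rot": [0,0,0],"hand": 1},{"xyz": [0,0,0.06],"delta_rot": [0,0,0],"hand": 1},{"xyz": [0,0,0.06],"delta_rot": [0,0,0],"hand": 1}]}}

```text
t: 11.9
position: [606.8, -290.2, 17.5]
tcp_rot: [1.0, -0.0, 0.0, 0.0]
wrist_force: [-1.1, 1.3, 4.5]
gripper_width: 31.9
```

{"fn": "play_rows", "kwargs": {"motion": [{"xyz": [0,0,0],"delta_rot": [0,0,0],"hand": 0.55},{"xyz": [0,0,0],"delta_rot": [0,0,0],"hand": 0.45},{"xyz": [0,0,0],"delta_rot": [0,0,0],"hand": 0.3},{"xyz": [0,0,0],"delta_rot": [0,0,0],"hand": 0.2},{"xyz": [0,0,-0.4],"delta_rot": [0,0,0],"hand": 0.15},{"xyz": [0,0,-1.4],"delta_rot": [0,0,0],"hand": 0.15},{"xyz": [0,0,-3],"delta_rot": [0,0,0],"hand": 0.15},{"xyz": [0,0,-5],"delta_rot": [0,0,0],"hand": 0.15},{"xyz": [-1,0,-6.7],"delta_rot": [0,0,0],"hand": 0.15},{"xyz": [-3,-0.2,-6.7],"delta_rot": [0,0,0],"hand": 0.15}]}}

```text
t: 12.9
position: [537.1, -287.6, 191.4]
tcp_rot: [1.0, 0.001, 0.008, 0.004]
wrist_force: [-0.3, -1.0, 0.2]
gripper_width: 72.4
```

{"fn": "play_rows", "kwargs": {"motion": [{"xyz": [-5.7,-0.4,0],"delta_rot": [0,0,0],"hand": 0.15},{"xyz": [-5.7,-0.4,0],"delta_rot": [0,0,0],"hand": 0.15},{"xyz": [-5.7,-0.4,0],"delta_rot": [0,0,0],"hand": 0.15},{"xyz": [-5.7,-0.4,0],"delta_rot": [0,0,0],"hand": 0.15},{"xyz": [-5.7,-0.4,0],"delta_rot": [0,0,0],"hand": 0.15}]}}

```text
t: 13.4
position: [389.3, -275.4, 185.0]
tcp_rot: [1.0, -0.001, 0.001, 0.001]
wrist_force: [-0.0, -0.6, 0.3]
gripper_width: 72.5
```

```bash
python3 - <<'E'
from h import *
p,R,s=tool(); print(p.round(1),s['gripper_width'])
c,im=look('wrist','w6')
print('wide',part(c,im,'steel',(390.3,-273.8),22)); print(proj(c,[390.3,-273.8,22]))
c,im=look('top','t6')
print('flanged',part(c,im,'brass',(607,-290),9,22))
E
```

```text
[ 389.3 -275.4  185. ] 72.50083237585818
wide (array([ 391.2, -276.2]), 45.1, (291, 192, 60, 58), [[368.8999938964844, -298.20001220703125], [413.20001220703125, -254.39999389648438]])
[[319.54460946 217.74140445]]
flanged (array([ 606.4, -290. ]), 47.9, (452, 178, 23, 21), [[584.0, -311.8999938964844], [626.0, -266.29998779296875]])
```

View pics/w6.png

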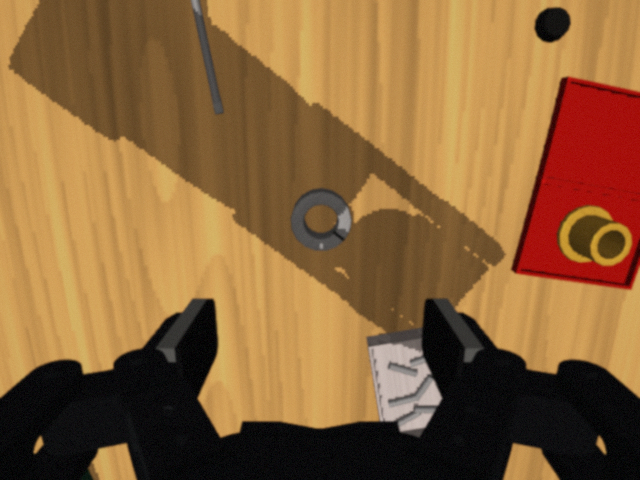

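The flanged bushing stands on its flange in the red tray's lower bay at (590,235), and its ray gives (606,-290). The wide collar is at (321,219), giving (391,-276) with a 45 mm diameter. I grip it next.

{"fn": "play_rows", "kwargs": {"motion": [{"xyz": [0.07,0.04,1.8],"delta_rot": [0,0,0],"hand": 0.15},{"xyz": [0.07,0.04,3.6],"delta_rot": [0,0,0],"hand": 0.15},{"xyz": [0.07,0.04,5.2],"delta_rot": [0,0,0],"hand": 0.15},{"xyz": [0.07,0.04,6.3],"delta_rot": [0,0,0],"hand": 0.15},{"xyz": [0.07,0.04,6.9],"delta_rot": [0,0,0],"hand": 0.15},{"xyz": [0.07,0.04,7.16],"delta_rot": [0,0,0],"hand": 0.15},{"xyz": [0.07,0.04,7.16],"delta_rot": [0,0,0],"hand": 0.15}]}}

```text
t: 14.2
position: [391.9, -276.1, 4.0]
tcp_rot: [1.0, 0.0, -0.0, -0.0]
wrist_force: [-0.6, 0.3, 0.6]
gripper_width: 72.7
```

{"fn": "play_rows", "kwargs": {"motion": [{"xyz": [0,0,0],"delta_rot": [0,0,0],"hand": 0.3},{"xyz": [0,0,0],"delta_rot": [0,0,0],"hand": 0.4},{"xyz": [0,0,0],"delta_rot": [0,0,0],"hand": 0.5},{"xyz": [0,0,0],"delta_rot": [0,0,0],"hand": 1},{"xyz": [0,0,0],"delta_rot": [0,0,0],"hand": 1},{"xyz": [0,0,0],"delta_rot": [0,0,0],"hand": 1},{"xyz": [0,0,0],"delta_rot": [0,0,0],"hand": 1}]}}

```text
t: 14.9
position: [391.8, -276.5, 6.2]
tcp_rot: [1.0, -0.0, 0.001, 0.001]
wrist_force: [-0.8, 0.9, 5.4]
gripper_width: 43.5
```

{"fn": "play_rows", "kwargs": {"motion": [{"xyz": [0,0,-0.4],"delta_rot": [0,0,0],"hand": 1},{"xyz": [0,0,-1.4],"delta_rot": [0,0,0],"hand": 1},{"xyz": [0,0,-2.8],"delta_rot": [0,0,0],"hand": 1},{"xyz": [0,0,-4.0],"delta_rot": [0,0,0],"hand": 1},{"xyz": [0,0,-4.4],"delta_rot": [0,0,0],"hand": 1},{"xyz": [0,0,-4.4],"delta_rot": [0,0,0],"hand": 1}]}}

```text
t: 15.5
position: [391.7, -276.5, 116.3]
tcp_rot: [1.0, -0.0, 0.002, 0.001]
wrist_force: [-0.4, 0.4, -2.6]
gripper_width: 42.8
```

```bash
python3 - <<'E'
from h import *
p,R,s=tool(); print(p.round(1),s['gripper_width'],np.round(s['wrist_force'],1))
c,im=look('wrist','w7')
cv2.imwrite('pics/w7c.png',cv2.cvtColor(cv2.resize(im[200:480,160:480],None,fx=2,fy=2),cv2.COLOR_RGB2BGR))
E
```

```text
[ 391.7 -276.5  116.3] 42.752575955412254 [-0.4  0.4 -2.6]
```

View pics/w7c.png

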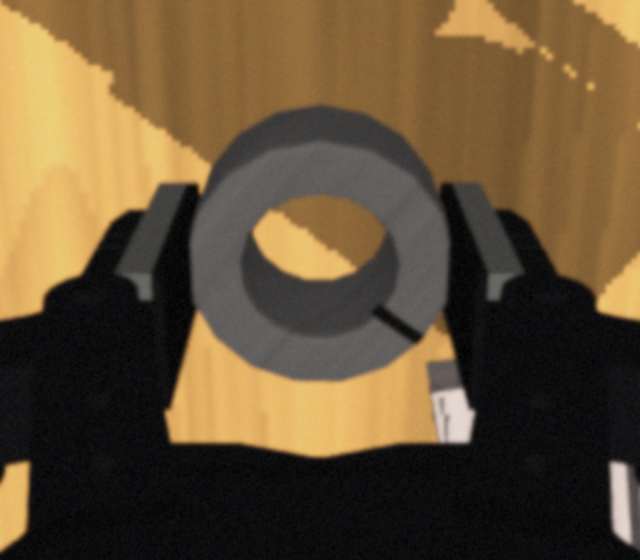

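The collar is held level with its slot mark up. I carry it to the blue tray's +y bay at (590,294).

{"fn": "play_rows", "kwargs": {"motion": [{"xyz": [0.3,-0.8,0],"delta_rot": [0,0,0],"hand": 1},{"xyz": [0.8,-2.2,0],"delta_rot": [0,0,0],"hand": 1},{"xyz": [1.4,-4.0,0],"delta_rot": [0,0,0],"hand": 1},{"xyz": [2.0,-5.7,0],"delta_rot": [0,0,0],"hand": 1},{"xyz": [2.6,-7.4,0],"delta_rot": [0,0,0],"hand": 1},{"xyz": [3.2,-9.1,0],"delta_rot": [0,0,0],"hand": 1},{"xyz": [3.8,-10.8,0],"delta_rot": [0,0,0],"hand": 1},{"xyz": [4.4,-12.5,0],"delta_rot": [0,0,0],"hand": 1},{"xyz": [5.0,-14.2,0],"delta_rot": [0,0,0],"hand": 1},{"xyz": [5.5,-15.6,0],"delta_rot": [0,0,0],"hand": 1}]}}

```text
t: 16.55
position: [527.8, 116.1, 112.5]
tcp_rot: [1.0, 0.0, -0.002, 0.0]
wrist_force: [0.5, 0.6, -1.1]
gripper_width: 43.0
```

{"fn": "play_rows", "kwargs": {"motion": [{"xyz": [0.6,-1.7,0],"delta_rot": [0,0,0],"hand": 1},{"xyz": [1.2,-3.4,0],"delta_rot": [0,0,0],"hand": 1},{"xyz": [1.8,-5.1,0],"delta_rot": [0,0,0],"hand": 1},{"xyz": [2.2,-6.4,0],"delta_rot": [0,0,0],"hand": 1},{"xyz": [2.42,-7.1,0],"delta_rot": [0,0,0],"hand": 1},{"xyz": [2.42,-7.2,0],"delta_rot": [0,0,0],"hand": 1},{"xyz": [2.42,-7.2,0],"delta_rot": [0,0,0],"hand": 1}]}}

```text
t: 17.25
position: [587.8, 293.5, 112.3]
tcp_rot: [1.0, 0.0, -0.002, 0.001]
wrist_force: [0.5, -0.5, -1.8]
gripper_width: 43.0
```

```bash
python3 - <<'E'
from h import *
p,R,s=tool(); print(p.round(1),s['gripper_width'])
c,im=look('wrist','w8')
ct=biggest(mask(im,'blue')); print(cv2.boundingRect(ct)); q=cv2.minAreaRect(cast(c,ct[:,0],10)[:,:2].astype(np.float32)); print('blue',q)
E
```

```text
[587.8 293.5 112.3] 42.954480052307815
(234, 172, 180, 135)
blue ((592.3443603515625, 290.68353271484375), (105.6091537475586, 85.52174377441406), 2.8596749305725098)
```

{"fn": "play_rows", "kwargs": {"motion": [{"xyz": [0.1,0,0.8],"delta_rot": [0,0,0],"hand": 1},{"xyz": [0.1,0,2.0],"delta_rot": [0,0,0],"hand": 1},{"xyz": [0.1,0,3.0],"delta_rot": [0,0,0],"hand": 1},{"xyz": [0.1,0,3.6],"delta_rot": [0,0,0],"hand": 1},{"xyz": [0.1,0,3.85],"delta_rot": [0,0,0],"hand": 1},{"xyz": [0.1,0,3.95],"delta_rot": [0,0,0],"hand": 1},{"xyz": [0.1,0,3.95],"delta_rot": [0,0,0],"hand": 1}]}}

```text
t: 18.0
position: [592.2, 293.9, 16.7]
tcp_rot: [1.0, -0.0, 0.001, -0.0]
wrist_force: [-0.4, -0.0, -1.7]
gripper_width: 43.2
```

{"fn": "play_rows", "kwargs": {"motion": [{"xyz": [0,0,0.04],"delta_rot": [0,0,0],"hand": 1},{"xyz": [0,0,0.08],"delta_rot": [0,0,0],"hand": 1},{"xyz": [0,0,0.12],"delta_rot": [0,0,0],"hand": 1},{"xyz": [0,0,0.12],"delta_rot": [0,0,0],"hand": 1}]}}

```text
t: 18.4
position: [591.7, 293.9, 13.2]
tcp_rot: [1.0, -0.0, 0.0, 0.0]
wrist_force: [-1.2, -0.5, -2.8]
gripper_width: 42.6
```

{"fn": "play_rows", "kwargs": {"motion": [{"xyz": [0,0,0.06],"delta_rot": [0,0,0],"hand": 1},{"xyz": [0,0,0.12],"delta_rot": [0,0,0],"hand": 1},{"xyz": [0,0,0.16],"delta_rot": [0,0,0],"hand": 1},{"xyz": [0,0,0.16],"delta_rot": [0,0,0],"hand": 1}]}}

```text
t: 18.8
position: [591.6, 293.9, 9.3]
tcp_rot: [1.0, -0.0, -0.0, 0.0]
wrist_force: [-2.2, 0.1, 1.7]
gripper_width: 43.4
```

{"fn": "play_rows", "kwargs": {"motion": [{"xyz": [0,0,0],"delta_rot": [0,0,0],"hand": 0.42},{"xyz": [0,0,0],"delta_rot": [0,0,0],"hand": 0.35},{"xyz": [0,0,0],"delta_rot": [0,0,0],"hand": 0.28},{"xyz": [0,0,0],"delta_rot": [0,0,0],"hand": 0.28},{"xyz": [0,0,-0.4],"delta_rot": [0,0,0],"hand": 0.28},{"xyz": [0,0,-1.4],"delta_rot": [0,0,0],"hand": 0.2},{"xyz": [0,0,-3],"delta_rot": [0,0,0],"hand": 0.2},{"xyz": [0,0,-5],"delta_rot": [0,0,0],"hand": 0.2},{"xyz": [-1.4,0.5,-7],"delta_rot": [0,0,0],"hand": 0.2},{"xyz": [-3.2,1.1,-7],"delta_rot": [0,0,0],"hand": 0.2}]}}

```text
t: 19.8
position: [520.9, 269.9, 189.1]
tcp_rot: [1.0, -0.0, 0.006, -0.003]
wrist_force: [0.4, -0.6, 0.4]
gripper_width: 68.5
```

{"fn": "play_rows", "kwargs": {"motion": [{"xyz": [-3.6,1.2,0],"delta_rot": [0,0,0],"hand": 0.2},{"xyz": [-3.6,1.2,0],"delta_rot": [0,0,0],"hand": 0.2},{"xyz": [-3.6,1.2,0],"delta_rot": [0,0,0],"hand": 0.2},{"xyz": [-3.6,1.2,0],"delta_rot": [0,0,0],"hand": 0.2},{"xyz": [-3.6,1.2,0],"delta_rot": [0,0,0],"hand": 0.2}]}}

```text
t: 20.3
position: [428.4, 238.9, 183.9]
tcp_rot: [1.0, -0.0, 0.001, -0.001]
wrist_force: [0.1, 0.9, -0.3]
gripper_width: 68.3
```

```bash
python3 - <<'E'
from h import *
p,R,s=tool(); print(p.round(1),s['gripper_width'])
c,im=look('wrist','w9')
print('plain',part(c,im,'brass',(421,237),40)); print(proj(c,[[421,237,40],[421,237,0]]))
c,im=look('top','t9')
print('wide',part(c,im,'steel',(592,294),25,22))
E
```

```text
[428.4 238.9 183.9] 68.31122896884068
plain (array([424.3, 242.9]), 40.5, (284, 192, 52, 57), [[404.3999938964844, 222.8000030517578], [440.29998779296875, 263.1000061035156]])
[[307.66212    228.70927703]
 [308.9354054  217.06199658]]
wide (array([590.2, 294.1]), 45.8, (171, 183, 21, 22), [[568.2000122070312, 273.5], [611.7999877929688, 315.1000061035156]])
```

View pics/w9.png

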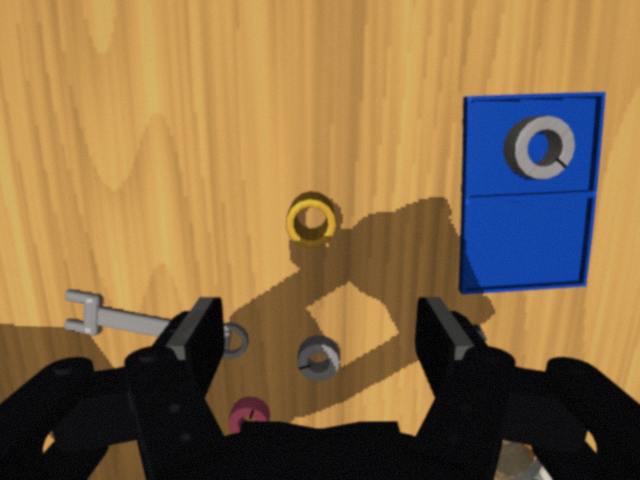

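The wide collar lies flat in the blue tray's +y bay at (540,147), and its ray gives (590,294). The plain bushing's top ring is at (311,222), which gives about (422.7,241) and 36 mm across x. I grip it.

{"fn": "play_rows", "kwargs": {"motion": [{"xyz": [-0.23,-0.09,1.6],"delta_rot": [0,0,0],"hand": 0.2},{"xyz": [-0.23,-0.09,3.4],"delta_rot": [0,0,0],"hand": 0.2},{"xyz": [-0.23,-0.09,4.8],"delta_rot": [0,0,0],"hand": 0.2},{"xyz": [-0.23,-0.09,5.8],"delta_rot": [0,0,0],"hand": 0.2},{"xyz": [-0.23,-0.09,6.4],"delta_rot": [0,0,0],"hand": 0.2},{"xyz": [-0.23,-0.09,6.6],"delta_rot": [0,0,0],"hand": 0.2},{"xyz": [-0.23,-0.09,6.6],"delta_rot": [0,0,0],"hand": 0.2}]}}

```text
t: 21.1
position: [421.7, 240.6, 17.3]
tcp_rot: [1.0, -0.0, -0.001, 0.0]
wrist_force: [-0.8, 0.2, 0.1]
gripper_width: 68.4
```

{"fn": "play_rows", "kwargs": {"motion": [{"xyz": [0,0,0],"delta_rot": [0,0,0],"hand": 0.35},{"xyz": [0,0,0],"delta_rot": [0,0,0],"hand": 0.45},{"xyz": [0,0,0],"delta_rot": [0,0,0],"hand": 0.55},{"xyz": [0,0,0],"delta_rot": [0,0,0],"hand": 1},{"xyz": [0,0,0],"delta_rot": [0,0,0],"hand": 1},{"xyz": [0,0,0],"delta_rot": [0,0,0],"hand": 1},{"xyz": [0,0,0],"delta_rot": [0,0,0],"hand": 1}]}}

```text
t: 21.8
position: [421.8, 240.8, 19.3]
tcp_rot: [1.0, -0.0, 0.001, -0.0]
wrist_force: [-0.8, 0.1, 6.3]
gripper_width: 34.3
```

{"fn": "play_rows", "kwargs": {"motion": [{"xyz": [0,0,-0.4],"delta_rot": [0,0,0],"hand": 1},{"xyz": [0,0,-1.4],"delta_rot": [0,0,0],"hand": 1},{"xyz": [0,0,-2.8],"delta_rot": [0,0,0],"hand": 1},{"xyz": [0,0,-4.2],"delta_rot": [0,0,0],"hand": 1},{"xyz": [0.3,0.6,-4.8],"delta_rot": [0,0,0],"hand": 1},{"xyz": [0.8,1.9,-4.8],"delta_rot": [0,0,0],"hand": 1},{"xyz": [1.5,3.5,-4.8],"delta_rot": [0,0,0],"hand": 1},{"xyz": [2.2,5.1,-4.8],"delta_rot": [0,0,0],"hand": 1},{"xyz": [2.9,6.7,-4.8],"delta_rot": [0,0,0],"hand": 1},{"xyz": [3.6,8.3,-4.8],"delta_rot": [0,0,0],"hand": 1}]}}

```text
t: 22.8
position: [511.3, 31.3, 138.8]
tcp_rot: [1.0, -0.0, 0.0, -0.0]
wrist_force: [-0.1, 0.3, -2.1]
gripper_width: 34.3
```

{"fn": "play_rows", "kwargs": {"motion": [{"xyz": [0.7,1.6,0],"delta_rot": [0,0,0],"hand": 1},{"xyz": [1.4,3.2,0],"delta_rot": [0,0,0],"hand": 1},{"xyz": [2.1,4.8,0],"delta_rot": [0,0,0],"hand": 1},{"xyz": [2.8,6.4,0],"delta_rot": [0,0,0],"hand": 1},{"xyz": [3.5,8.0,0],"delta_rot": [0,0,0],"hand": 1},{"xyz": [4.0,9.3,0],"delta_rot": [0,0,0],"hand": 1},{"xyz": [4.27,9.89,0],"delta_rot": [0,0,0],"hand": 1},{"xyz": [4.27,9.89,0],"delta_rot": [0,0,0],"hand": 1},{"xyz": [4.27,9.89,0],"delta_rot": [0,0,0],"hand": 1}]}}

```text
t: 23.7
position: [617.2, -213.4, 138.0]
tcp_rot: [1.0, -0.0, -0.001, -0.001]
wrist_force: [0.5, 0.5, -1.1]
gripper_width: 34.4
```

```bash
python3 - <<'E'
from h import *
p,R,s=tool(); print(p.round(1),s['gripper_width'],np.round(s['wrist_force'],1))
c,im=look('wrist','w10')
ct=biggest(mask(im,'red')); P=cast(c,ct[:,0],10)[:,:2]; print(cv2.boundingRect(ct),P.min(0),P.max(0),cv2.minAreaRect(P.astype(np.float32)))
E
```

```text
[ 617.2 -213.4  138. ] 34.36361240994522 [ 0.5  0.5 -1.1]
(237, 165, 175, 140) [ 559.52316124 -265.89277614] [ 677.52959598 -169.23853328] ((618.644287109375, -225.0836639404297), (98.03974914550781, 105.52870178222656), 81.47920989990234)
```

View pics/w10.png

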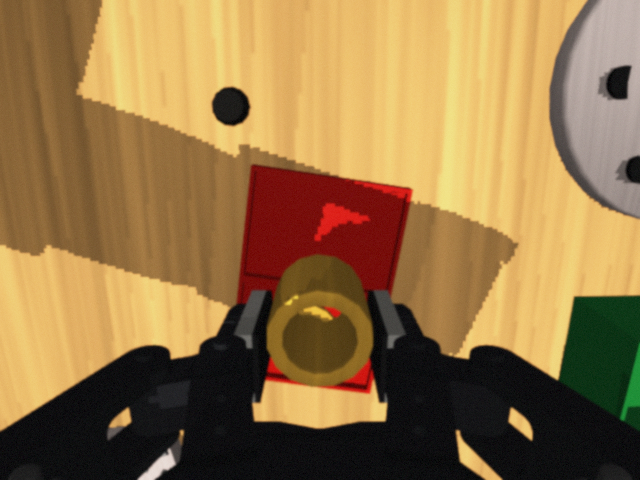

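The bushing is held upright over the red tray, and the tray's 105.5 mm width and 81.5° angle match the top view. I lower it.

{"fn": "play_rows", "kwargs": {"motion": [{"xyz": [0.05,0,0.8],"delta_rot": [0,0,0],"hand": 1},{"xyz": [0.05,0,2.0],"delta_rot": [0,0,0],"hand": 1},{"xyz": [0.05,0,3.2],"delta_rot": [0,0,0],"hand": 1},{"xyz": [0.05,0,4.0],"delta_rot": [0,0,0],"hand": 1},{"xyz": [0.05,0,4.3],"delta_rot": [0,0,0],"hand": 1},{"xyz": [0.05,0,4.4],"delta_rot": [0,0,0],"hand": 1},{"xyz": [0.05,0,4.45],"delta_rot": [0,0,0],"hand": 1},{"xyz": [0.05,0,4.5],"delta_rot": [0,0,0],"hand": 1},{"xyz": [0.05,0,4.5],"delta_rot": [0,0,0],"hand": 1}]}}

```text
t: 24.65
position: [619.7, -214.4, 26.6]
tcp_rot: [1.0, -0.0, 0.001, 0.0]
wrist_force: [0.3, -0.8, -1.4]
gripper_width: 34.5
```

{"fn": "play_rows", "kwargs": {"motion": [{"xyz": [0,0,0.07],"delta_rot": [0,0,0],"hand": 1},{"xyz": [0,0,0.12],"delta_rot": [0,0,0],"hand": 1},{"xyz": [0,0,0.16],"delta_rot": [0,0,0],"hand": 1},{"xyz": [0,0,0.18],"delta_rot": [0,0,0],"hand": 1},{"xyz": [0,0,0.18],"delta_rot": [0,0,0],"hand": 1}]}}

```text
t: 25.15
position: [619.2, -214.5, 22.3]
tcp_rot: [1.0, -0.0, 0.0, 0.0]
wrist_force: [-1.8, 0.9, 5.6]
gripper_width: 34.6
```

{"fn": "play_rows", "kwargs": {"motion": [{"xyz": [0,0,0],"delta_rot": [0,0,0],"hand": 0.52},{"xyz": [0,0,0],"delta_rot": [0,0,0],"hand": 0.42},{"xyz": [0,0,0],"delta_rot": [0,0,0],"hand": 0.3},{"xyz": [0,0,0],"delta_rot": [0,0,0],"hand": 0.3},{"xyz": [0,0,-0.4],"delta_rot": [0,0,0],"hand": 0.3},{"xyz": [0,0,-1.4],"delta_rot": [0,0,0],"hand": 0.3},{"xyz": [0,0,-3],"delta_rot": [0,0,0],"hand": 0.3},{"xyz": [0,0,-5],"delta_rot": [0,0,0],"hand": 0.3},{"xyz": [-0.9,-1.5,-6.5],"delta_rot": [0,0,0],"hand": 0.3},{"xyz": [-1.8,-3.2,-6.5],"delta_rot": [0,0,0],"hand": 0.3}]}}

```text
t: 26.15
position: [579.0, -139.2, 189.0]
tcp_rot: [1.0, -0.001, 0.006, 0.002]
wrist_force: [-0.0, 1.1, 0.8]
gripper_width: 59.5
```

{"fn": "play_rows", "kwargs": {"motion": [{"xyz": [-5.8,-10,0],"delta_rot": [0,0,0],"hand": 0.3},{"xyz": [-5.8,-10,0],"delta_rot": [0,0,0],"hand": 0.3},{"xyz": [-5.8,-10,0],"delta_rot": [0,0,0],"hand": 0.3},{"xyz": [-5.8,-10,0],"delta_rot": [0,0,0],"hand": 0.3},{"xyz": [-5.8,-10,0],"delta_rot": [0,0,0],"hand": 0.3},{"xyz": [-5.8,-10,0],"delta_rot": [0,0,0],"hand": 0.3},{"xyz": [-5.8,-10,0],"delta_rot": [0,0,0],"hand": 0.3},{"xyz": [-5.8,-10,0],"delta_rot": [0,0,0],"hand": 0.3}]}}

```text
t: 26.95
position: [431.2, 112.6, 184.0]
tcp_rot: [1.0, 0.001, 0.001, 0.0]
wrist_force: [-0.4, -0.2, 0.2]
gripper_width: 59.7
```

```bash
python3 - <<'E'
from h import *
p,R,s=tool(); print(p.round(1),s['gripper_width'])
c,im=look('wrist','w11')
print('small',part(c,im,'steel',(427.5,117.2),18,40)); print(proj(c,[427.5,117.2,18]))
c,im=look('top','t11'); 
print('plain',part(c,im,'brass',(618.5,-214),43,22))
E
```

```text
[431.2 112.6 184. ] 59.74748267940404
small (array([427.8, 117.6]), 36.2, (292, 189, 46, 47), [[411.29998779296875, 100.30000305175781], [445.29998779296875, 135.60000610351562]])
[[313.42792379 213.29089544]]
plain (array([ 615.3, -210.1]), 40.7, (419, 171, 19, 19), [[596.9000244140625, -228.1999969482422], [633.5999755859375, -192.0]])
```

View pics/w11.png

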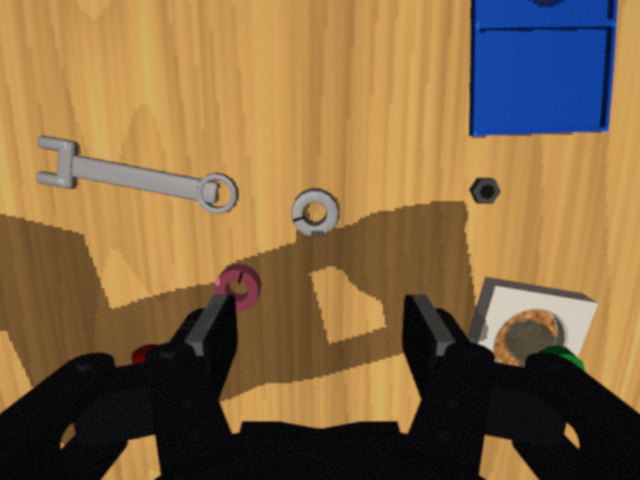

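The small collar is at (315,213), and its ray gives (428,118) with a 36 mm diameter. The pink ring at (238,287) and wrench ring at (218,193) lie clear of the fingers, so I grip.

{"fn": "play_rows", "kwargs": {"motion": [{"xyz": [-0.13,-0.2,1.8],"delta_rot": [0,0,0],"hand": 0.3},{"xyz": [-0.13,-0.2,3.6],"delta_rot": [0,0,0],"hand": 0.3},{"xyz": [-0.13,-0.2,5.2],"delta_rot": [0,0,0],"hand": 0.3},{"xyz": [-0.13,-0.2,6.3],"delta_rot": [0,0,0],"hand": 0.3},{"xyz": [-0.13,-0.2,6.9],"delta_rot": [0,0,0],"hand": 0.3},{"xyz": [-0.13,-0.2,7.12],"delta_rot": [0,0,0],"hand": 0.3},{"xyz": [-0.13,-0.2,7.12],"delta_rot": [0,0,0],"hand": 0.3}]}}

```text
t: 27.75
position: [428.3, 116.3, 4.7]
tcp_rot: [1.0, -0.001, -0.001, 0.0]
wrist_force: [-0.9, 0.6, 0.2]
gripper_width: 59.9
```

{"fn": "play_rows", "kwargs": {"motion": [{"xyz": [0,0,0],"delta_rot": [0,0,0],"hand": 0.4},{"xyz": [0,0,0],"delta_rot": [0,0,0],"hand": 0.48},{"xyz": [0,0,0],"delta_rot": [0,0,0],"hand": 0.56},{"xyz": [0,0,0],"delta_rot": [0,0,0],"hand": 1},{"xyz": [0,0,0],"delta_rot": [0,0,0],"hand": 1},{"xyz": [0,0,0],"delta_rot": [0,0,0],"hand": 1},{"xyz": [0,0,0],"delta_rot": [0,0,0],"hand": 1}]}}

```text
t: 28.45
position: [428.3, 117.2, 6.4]
tcp_rot: [1.0, 0.0, 0.001, -0.0]
wrist_force: [-1.6, -1.5, 9.3]
gripper_width: 33.8
```

{"fn": "play_rows", "kwargs": {"motion": [{"xyz": [0,0,-0.4],"delta_rot": [0,0,0],"hand": 1},{"xyz": [0,0,-1.4],"delta_rot": [0,0,0],"hand": 1},{"xyz": [0,0,-2.8],"delta_rot": [0,0,0],"hand": 1},{"xyz": [0.4,-0.2,-3.6],"delta_rot": [0,0,0],"hand": 1},{"xyz": [1.4,-0.8,-3.6],"delta_rot": [0,0,0],"hand": 1},{"xyz": [2.8,-1.7,-3.6],"delta_rot": [0,0,0],"hand": 1},{"xyz": [4.2,-2.5,-3.6],"delta_rot": [0,0,0],"hand": 1},{"xyz": [5.5,-3.3,-3.6],"delta_rot": [0,0,0],"hand": 1},{"xyz": [6.4,-3.8,-3.6],"delta_rot": [0,0,0],"hand": 1},{"xyz": [6.7,-4.0,-3.6],"delta_rot": [0,0,0],"hand": 1}]}}

```text
t: 29.45
position: [597.5, 218.5, 95.5]
tcp_rot: [1.0, 0.0, 0.001, -0.0]
wrist_force: [-0.1, -0.4, -2.0]
gripper_width: 33.0
```

{"fn": "play_rows", "kwargs": {"motion": [{"xyz": [0,0,0],"delta_rot": [0,0,0],"hand": 1},{"xyz": [0,0,0.8],"delta_rot": [0,0,0],"hand": 1},{"xyz": [0,0,1.8],"delta_rot": [0,0,0],"hand": 1},{"xyz": [0,0,2.6],"delta_rot": [0,0,0],"hand": 1},{"xyz": [0,0,3.0],"delta_rot": [0,0,0],"hand": 1},{"xyz": [0,0,3.2],"delta_rot": [0,0,0],"hand": 1},{"xyz": [0,0,3.25],"delta_rot": [0,0,0],"hand": 1},{"xyz": [0,0,3.25],"delta_rot": [0,0,0],"hand": 1}]}}

```text
t: 30.25
position: [595.7, 217.1, 14.7]
tcp_rot: [1.0, -0.0, 0.001, -0.0]
wrist_force: [0.3, 0.7, -0.7]
gripper_width: 33.6
```

Contact is expected at z ≈ 9.4.

{"fn": "play_rows", "kwargs": {"motion": [{"xyz": [0,0,0.08],"delta_rot": [0,0,0],"hand": 1},{"xyz": [0,0,0.13],"delta_rot": [0,0,0],"hand": 1},{"xyz": [0,0,0.17],"delta_rot": [0,0,0],"hand": 1},{"xyz": [0,0,0.2],"delta_rot": [0,0,0],"hand": 1},{"xyz": [0,0,0.2],"delta_rot": [0,0,0],"hand": 1}]}}

```text
t: 30.75
position: [595.5, 217.1, 9.6]
tcp_rot: [1.0, -0.0, 0.0, -0.0]
wrist_force: [-1.4, -1.0, 4.7]
gripper_width: 33.4
```

{"fn": "play_rows", "kwargs": {"motion": [{"xyz": [0,0,0],"delta_rot": [0,0,0],"hand": 0.52},{"xyz": [0,0,0],"delta_rot": [0,0,0],"hand": 0.42},{"xyz": [0,0,0],"delta_rot": [0,0,0],"hand": 0.3},{"xyz": [0,0,0],"delta_rot": [0,0,0],"hand": 0.3},{"xyz": [0,0,-0.4],"delta_rot": [0,0,0],"hand": 0.3},{"xyz": [0,0,-1.4],"delta_rot": [0,0,0],"hand": 0.3},{"xyz": [0,0,-3],"delta_rot": [0,0,0],"hand": 0.3},{"xyz": [0,0,-5],"delta_rot": [0,0,0],"hand": 0.3},{"xyz": [-1,0,-7],"delta_rot": [0,0,0],"hand": 0.3},{"xyz": [-2,0,-8],"delta_rot": [0,0,0],"hand": 0.3}]}}

```text
t: 31.75
position: [546.5, 217.5, 213.1]
tcp_rot: [1.0, -0.0, 0.003, -0.001]
wrist_force: [0.4, 0.2, -0.4]
gripper_width: 60.2
```

{"fn": "play_rows", "kwargs": {"motion": [{"xyz": [-7,0,0],"delta_rot": [0,0,0],"hand": 0.3},{"xyz": [-7,0,0],"delta_rot": [0,0,0],"hand": 0.3},{"xyz": [-7,0,0],"delta_rot": [0,0,0],"hand": 0.3},{"xyz": [-7,0,0],"delta_rot": [0,0,0],"hand": 0.3},{"xyz": [-7,0,0],"delta_rot": [0,0,0],"hand": 0.3}]}}

```text
t: 32.25
position: [367.0, 216.6, 209.8]
tcp_rot: [1.0, 0.001, -0.0, -0.0]
wrist_force: [0.8, 0.2, -0.7]
gripper_width: 59.7
```

```bash
python3 - <<'E'
from h import *
p,R,s=tool(); print(p.round(1),s['t'])
c,im=look('top','t12')
for n,k,xy,z in [('wide','steel',(591,294),25),('small','steel',(595,217),21),('flanged','brass',(607,-290),9),('plain','brass',(618.5,-214),43),('tube','green',(606,10),70)]:
    print(n,part(c,im,k,xy,z,22)[:3])
c2,im2=look('scene','s12')
a=cv2.resize(im[140:270,80:580],(800,208)); b=cv2.resize(im2[130:390,80:480],(592,384))
o=np.zeros((592,800,3),np.uint8); o[:208]=a; o[208:,:592]=b
cv2.imwrite('pics/f12.png',cv2.cvtColor(o,cv2.COLOR_RGB2BGR))
E
```

```text
[367.  216.6 209.8] 32.25
wide (array([590.2, 294.1]), 45.8, (171, 183, 21, 22))
small (array([594.4, 217.2]), 35.1, (211, 184, 17, 17))
flanged (array([ 606.4, -290. ]), 47.9, (452, 178, 23, 21))
plain (array([ 615.4, -210.1]), 40.5, (419, 171, 19, 19))
tube (array([604.3,   9.9]), 36.5, (311, 174, 17, 19))
```

View pics/f12.png

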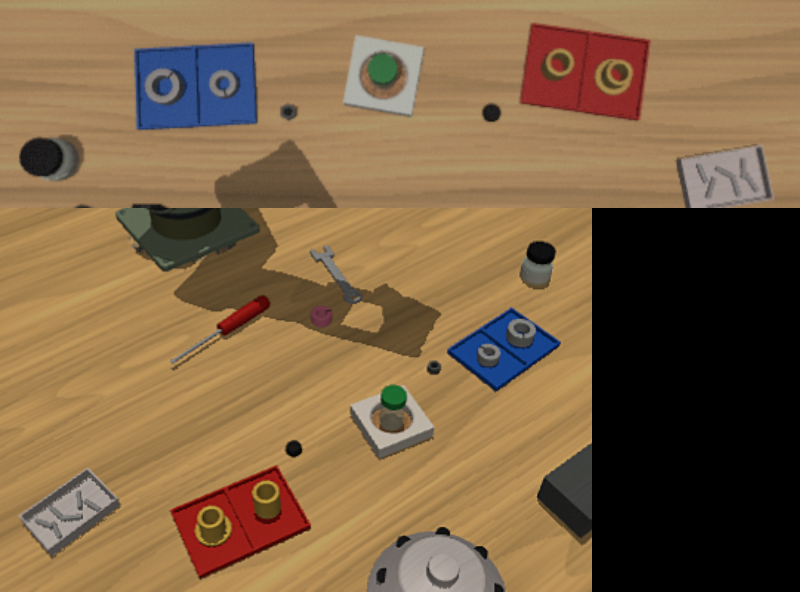

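The final view shows everything in place. The blue tray has a collar in each bay, the tube stands in the well, and the red tray has an upright bushing in each bay. The tin, jar and pink ring are where they were.

```bash
python3 -c "
from rig import r
r.job_done(); print(r.observe()['t'])"
```

```text
the job is handed in; nothing more can be done
the job is handed in; nothing more can be done
```

The parts are sorted as asked, and I handed the job in at about 32 s on the robot's clock (limit 128 s). The tube went into the stand's well first. After that I placed the flanged bushing (red tray, -y bay), the wide collar (blue tray, +y bay), the plain bushing (red tray, +y bay) and the small collar (blue tray, -y bay). I lowered each part to a light touch of about 2–6 N at the wrist before letting go.

**Last checks:** after the arm backed off, the top and scene cameras showed the tube upright in the well, every metal part standing or lying as before, one to a bay. The tin, jar and pink look-alike showed no sign of having moved.

| Part | Measured from the top camera (mm) | Intended (mm) |
|---|---|---|
| Glass tube | (604, 10) | (607, 9) |
| Flanged bushing | (606, -290) | (607, -290) |
| Plain bushing | (615, -210) | (618.5, -214) |
| Wide collar | (590, 294) | (590, 294) |
| Small collar | (594, 217) | (595, 217) |

**Disagreements:**
- **Plain bushing:** its measured spot is about 5 mm off because the mask also took in its side wall. The gripper let go at (619, -214.5), and it is well inside its bay either way.
- **Gripper width:** with a part held, it read 0.5–3 mm under the part's true diameter. No part slipped.

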